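Draw out the blue glaze-test tray with the hook

ROBOT

A 6-joint arm with a two-finger parallel gripper is mounted at the origin on the work surface. World frame = base frame: x ahead of the robot, y to its left, z up, the work surface at z = 0. Lengths are in m, angles in rad, forces in N, time in s.
With the tool pointing down it reaches from about 0.225 to 0.875 m from the base axis. Payload 3.4 kg.
Tool frame: the origin (TCP) lies midway between the tips of the shut fingers; the grasp point (between the pads) lies 19 mm behind it; z points along the fingers, y is the line along which they close (so a half turn about z gives the same grasp; the last joint's range is limited). The gripper opens to 85 mm and grips with 20 to 120 N. Pads are 22 mm wide; open, the fingers measure 114 mm over their backs; the gripper's body (76 mm by 85 mm) begins 54 mm behind the grasp point. The pads swing forward as they close: fully open they stand 13 mm farther back than shut.
Start: joints at [-1.443, 0.276, 1.505, -0, 1.361, -0.121], TCP at [0.142, -0.557, 0.231] pointing down, gripper open.
Joint ranges: [-2.89, 2.89], [-0.75, 2.08], [0.22, 2.7], [-1.18, 4.32], [0.11, 2.71], [-2.7, 2.7]. Speed limits (rad/s): [2.57, 2.57, 3.14, 3.14, 3.14, 3.14].

INTERFACE

Orientations are given as a unit quaternion [w, x, y, z].
In Python, from plant import arm gives the robot as it stands.
- The arm moves only by the tool apply_moves, never from a script. Its argument "plan" is a list of rows, each an object of numbers: "jaw": the finger opening in mm, from 0 to 85.4; "x", "y", "z": the shift along the tool's x, y, z in mm; "roll": the turn about the tool's z in degrees. A call has 1 to 20 rows; each row shifts and turns the commanded pose from where the row before left it, along the tool's axes as they then stand; what a row does not reach is not made up. A row lasts 1/12 s, in which the tool goes at most 41.7 mm and 7.16 degrees, less where a joint would pass 70% of its speed; a pose out of reach is approached as far as the arm can. A call is refused whole if a number of a shift passes 41.7 or a number of a turn 7.16, either way. A call with a gripper value outside its range is refused whole. The fingers move at their own pace and stop on an object; "squeeze" is the grip in N (left out, the last holds). Time passes only in rows, so rows that do not move let the fingers close. It gives the time, the measured TCP pose, the force, the opening and the grip force at its end, in the units of the state.
- arm.state(): the state, without advancing time (a new reading comes with each control period).
- arm.read_camera(name): name is "side" or "top" or "wrist"; returns a dict with "img" (384x512x3 uint8, red, green, blue), "K" (3x3 intrinsics, pixels), "k1" (the pictures are not rectified: a ray, as slopes to the right and down, at radius r is drawn at 1 + k1 r^2 times it, then the intrinsics apply), "R" (3x3) and "t" (3): a world point X has camera coordinates R X + t. Camera axes: x right, y down, z forward; pixel columns grow to the right and rows downward; lengths in m; the calibration is good to about 2 mm. A picture is of the moment at which its call begins. There is no depth.
- arm.sign_off(): hands the job in; it is judged then, once.
The state is a dict: "time_s": time; "joint_positions": joint angles; "joint_vel": joint speeds; "effort": joint torques, N m; "ee_pos": TCP position; "orientation": TCP orientation; "force": force on the tool from outside, world axes, zero at the start; "moment": the same for the moment, N m; "grip_width": opening from 0.0 (shut) to 1.0 (fully open); "finger_force": force on a finger pad.
Only numpy, scipy, OpenCV 4.12 (cv2) and the standard library are available. Lean on these libraries where they do the work, as an engineer would, in place of code of your own. Each camera call takes 0.05 s, during which the arm holds its last target. There are 200 camera calls.

TASK

Take the red-handled hook off its rest, drop its tip into the finger hole of the blue test-tile tray and draw the tray out until it comes up against its sprung stop; lean on the stop with about 12 newtons for a second, never with more than 18. Then unhook, leaving the tray out, and lay the hook back on its rest as it lay before. Only the hook may touch the tray, and the ochre tray and the pots, jar and lid around are to be left alone.

Things in the scene. Friction and masses are not known exactly. Their poses are not given: they have to be found in the camera images.
- hook: hook with a red handle 100 long (x), 18 wide (y), 22 high (z) mm; origin: the handle's centre, half-way up. x points along the handle to the steel hook, z up. An 8 mm steel rod runs on from the handle to x = 85 mm, then turns straight down to 44 mm below the origin. About 0.12 kg. Grip the middle of the handle (64 mm free between the rest's saddles).
- hook_tip (a point): the lowest point of the steel hook (85 mm ahead of and 44 mm below the handle's centre); axes as the hook's; the round tip is 8 mm in diameter
- rest_seat (a point): where the hook's origin lies when it is on its fixed dark rest, 61 mm above the table; x as the hook points, z up. Foot 130 x 60 x 8 mm; two saddles, 8 mm thick, stand 36 mm before and behind this point, their floors (under the handle) 50 mm above the table, with flared cheeks 23 mm apart at the floor and 35 mm at their top, 63 mm up.
- hole_blue (a point): centre of the 22 mm round vertical finger hole, on the upper face of the blue tray's tongue, 60 mm above the table. The tongue (50 x 50 x 6 mm, free beneath to the table) ends 22 mm before the centre; the blue tray front (132 wide, 40 to 100 mm above the table) starts 28 mm behind it. x points into the housing (150 wide, 113 high): the tray slides out along -x, so point the hook along +x. z up.
- tray_blue: the blue tray (0.4 kg) with tongue and tiles; origin and axes those of its hole. The two units may swap sides. Drag 2.5 N. Its stop comes 50 to 100 mm from where it stands, different each time, and can only be felt: it is sprung, gives way from about 6 N, 1 mm for each further 3.5 N, 12 mm in all, and then draws the tray back that little bit when let go.
- hole_ochre (a point): the same point on the ochre tray, which must stay where it is; its housing and tray are otherwise like the blue one
- cup_wheel: cream cup on the dark banding wheel (72 mm across, 65 mm high); origin at the centre of its underside; leave alone
- cup_table: cream cup on the table (72 mm across, 65 mm high); origin at the centre of its underside; leave alone
- cup_mid: cream cup on the table between the two housings (72 mm across, 65 mm high); origin at the centre of its underside; leave alone
- vase0: cream vase on the ware board (84 mm across, 150 mm high); origin at the centre of its underside; leave alone
- vase1: second cream vase (84 mm across, 150 mm high); origin at the centre of its underside; leave alone
- vase2: third cream vase (84 mm across, 150 mm high); origin at the centre of its underside; leave alone
- jar: brown glaze jar, 90 mm across, 130 mm high; origin at the centre of its underside; leave alone
- jar_lid: white jar lid, 96 mm across, 16 mm high; origin at the centre of its underside; leave alone
There are look-alikes about, which are no part of the job. Several things have the shape of the hook; the one meant has the colours described above.

How it is judged:
On the way, in this order (a step that is already met when the one before it is completed fails the run):
1. the hook's tip is down through the blue tray's finger hole (more than 6 mm below the tongue's upper face) (z of hook_tip in the frame of hole_blue between -0.04 and -0.006 m and horizontal distance between hook_tip and hole_blue below 0.0125 m), for 0.1 s.
2. hooked, the tray is drawn out against its stop: the hook pulls on the tray with more than 9 N for 0.4 s after at least 40 mm of travel (all of step 1 and distance of hole_blue from where it was at the start of the episode above 0.04 m and contact force between hook and tray_blue above 9 N), for 0.4 s.
At the end, for the whole second after the job is handed in: the hook lies at rest on its rest, handle within 18 mm of its seat, level within 0.12 rad and in line within 0.2 rad, and the blue tray is left drawn out by more than 40 mm (distance between hook and rest_seat below 0.018 m and angle between hook's own z axis and vertical below 0.12 rad and angle between the x axis of hook and the x axis of rest_seat, either way round below 0.2 rad and linear speed of hook below 0.02 m/s and distance of hole_blue from where it was at the start of the episode above 0.04 m); the robot touches nothing.
It fails at once if the hook pulls or presses on the blue tray with more than 18 N (contact force between hook and tray_blue above 18 N).
It fails at once if the gripper or arm itself touches the blue tray (contact force between any of the fingers, the arm and tray_blue above 0.5 N).
It fails at once if the ochre tray is moved by more than 6 mm (distance of hole_ochre from where it was at the start of the episode above 0.006 m).
It fails at once if a cup, vase, the jar or the lid is moved by more than 30 mm (distance of any of cup_wheel, cup_table, cup_mid, vase0, vase1, vase2, jar, jar_lid from where it was at the start of the episode above 0.03 m).
It also fails if it takes over 67 s, if anything falls off the work surface, if the arm or the gripper's body presses on something with over 40 N, if the wrist force passes 120 N, or if a joint passes its speed limit or range.

## Working session

There is one attempt and no reset: what is moved stays moved. The work goes in short steps, Python scripts to look and compute and a tool call to move; the robot and the scene stay as the last step left them, time stands still between calls to the robot, and variables do not carry over. Pictures are saved under pics/ and viewed, at most 10 in all, crops included, and the job is handed in when it is done.

Besides the shell and the picture viewer there is one more tool, called after "Emit:" as name([rows], argument=value, ...), one row to a line, values as JSON. apply_moves: Moves the arm, as the interface text tells. Its arguments: {"type":"object","properties":{"plan":{"type":"array"},"squeeze":{"type":"number"}},"required":["plan"]}

```bash
ls; mkdir -p pics; python3 - <<'E'
from plant import arm
import cv2,pickle
d={}
for n in("top","side"):
    c=arm.read_camera(n); d[n]=c
    cv2.imwrite(f"pics/{n}0.png",c["img"][:,:,::-1]); print(n,c["K"].tolist(),c["k1"],c["R"].round(3).tolist(),c["t"].round(3).tolist())
pickle.dump(d,open("c0.pkl","wb")); print(arm.state())
E
```

```text
pics
top [[422.45939938651765, 0.0, 253.25346571421957], [0.0, 422.45939938651765, 194.05829438959972], [0.0, 0.0, 1.0]] -0.05027749831827042 [[0.004, -1.0, 0.004], [-0.986, -0.004, -0.168], [0.168, -0.003, -0.986]] [-0.02, 0.51, 1.355]
side [[428.965283557622, 0.0, 256.30417473775094], [0.0, 428.965283557622, 187.58572582964743], [0.0, 0.0, 1.0]] -0.09536706858463884 [[0.953, -0.304, -0.003], [-0.229, -0.711, -0.665], [0.2, 0.634, -0.747]] [-0.471, 0.157, 1.695]
{'time_s': 0.1, 'joint_positions': array([-1.44300076e+00,  2.76529900e-01,  1.50598269e+00, -1.37159267e-06,
        1.36071383e+00, -1.20977192e-01]), 'joint_vel': array([-0.00101685, -0.00114627, -0.00219454, -0.00107721, -0.00106687,
        0.00015959]), 'effort': array([ 1.35073202e-03, -4.17699015e+01, -2.46404725e+01, -5.35653612e-05,
        5.85480520e-03,  9.26372621e-06]), 'ee_pos': array([ 0.14152097, -0.55683407,  0.23053678]), 'orientation': array([-8.16873736e-04,  9.92273634e-01,  1.24065980e-01, -3.45549357e-06]), 'force': array([-0.04375631, -0.00849628, -0.00515159]), 'moment': array([-0.00595322, -0.02136269,  0.02909158]), 'finger_force': 0.0, 'grip_width': 0.9977221904284148}
```

View pics/top0.png

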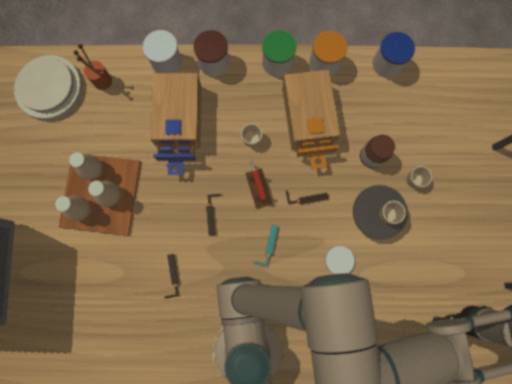

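View pics/side0.png

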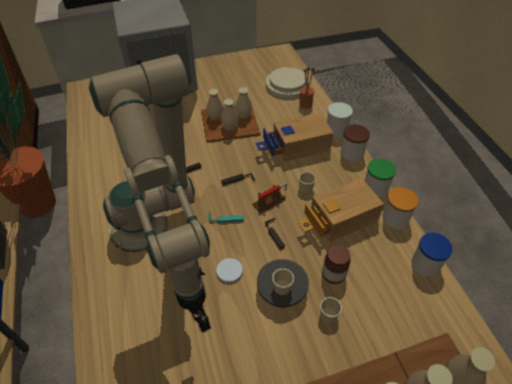

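The top view shows the red-handled hook on its dark rest at about (259,186). The blue tray's tongue is at (176,168) and the ochre one at (319,162). The hook-shaped look-alikes are black at (211,215), (308,198) and (173,270), and teal at (270,243). Only (259,186) has a red handle and lies on a rest, so I'll confirm it in a crop.

```bash
cat > h.py <<'E'
import numpy as np,cv2
def ray(c,u,v):
    K=c["K"];d=np.array([(u-K[0,2])/K[0,0],(v-K[1,2])/K[1,1]]);s=d.copy()
    for _ in range(20): s=d/(1+c["k1"]*(s@s))
    w=c["R"].T@np.array([*s,1.]); return -c["R"].T@c["t"],w/np.linalg.norm(w)
def onz(c,u,v,z):
    o,w=ray(c,u,v); return o+w*(z-o[2])/w[2]
def tri(c1,p1,c2,p2):
    o1,a=ray(c1,*p1);o2,b=ray(c2,*p2)
    s=np.linalg.lstsq(np.c_[a,-b],o2-o1,rcond=None)[0]
    P,Q=o1+a*s[0],o2+b*s[1]; return (P+Q)/2,np.linalg.norm(P-Q)
def blobs(c,lo,hi,lo2=None,hi2=None,amin=15):
    H=cv2.cvtColor(c["img"],cv2.COLOR_RGB2HSV);m=cv2.inRange(H,lo,hi)
    if lo2: m|=cv2.inRange(H,lo2,hi2)
    n,l,s,ce=cv2.connectedComponentsWithStats(m)
    return [(ce[i],s[i],l==i) for i in range(1,n) if s[i,4]>=amin]
def pix(c,X):
    p=c["R"]@X+c["t"];s=p[:2]/p[2];s=s*(1+c["k1"]*(s@s));return s*np.diag(c["K"])[:2]+c["K"][:2,2]
E
python3 - <<'E'
import pickle,cv2,numpy as np
from h import *
d=pickle.load(open("c0.pkl","rb"))
for n in d:
    for nm,a in (("red",((0,150,90),(6,255,255),(174,150,90),(180,255,255))),("blue",((105,150,60),(125,255,255)))):
        for ce,s,m in blobs(d[n],*a):
            r=cv2.minAreaRect(np.argwhere(m)[:,::-1].astype(np.float32)); print(n,nm,ce.round(1),s.tolist(),[np.round(x,1).tolist() for x in r], onz(d[n],*ce,.07).round(3) )
a=cv2.resize(d["top"]["img"][135:215,150:280],None,fx=6,fy=6,interpolation=cv2.INTER_CUBIC)[:,:,::-1]
cv2.imwrite("pics/crop1.png",a)
a=cv2.resize(d["side"]["img"][120:220,245:345],None,fx=6,fy=6,interpolation=cv2.INTER_CUBIC)[:,:,::-1]
cv2.imwrite("pics/crop2.png",a)
E
```

```text
top red [258.9 185.2] [253, 171, 13, 29, 165] [[258.9, 185.2], [28.8, 6.0], 71.6] [ 0.535 -0.036  0.07 ]
top blue [397.4  47.2] [382, 33, 31, 30, 709] [[397.3, 47.3], [30.4, 28.3], 45.0] [ 1.029 -0.52   0.07 ]
side red [268.8 191. ] [259, 186, 21, 11, 67] [[268.7, 190.9], [3.1, 21.9], 63.4] [ 0.535 -0.036  0.07 ]
side blue [287.3 130. ] [283, 127, 10, 7, 46] [[287.4, 129.9], [5.5, 8.6], 78.7] [0.737 0.292 0.07 ]
side blue [270.3 141. ] [267, 135, 7, 12, 26] [[270.0, 140.5], [12.5, 2.2], 63.4] [0.638 0.244 0.07 ]
side blue [435.6 246.1] [420, 233, 32, 27, 639] [[435.7, 246.1], [31.8, 23.7], 26.6] [ 1.033 -0.479  0.07 ]
```

View pics/crop1.png

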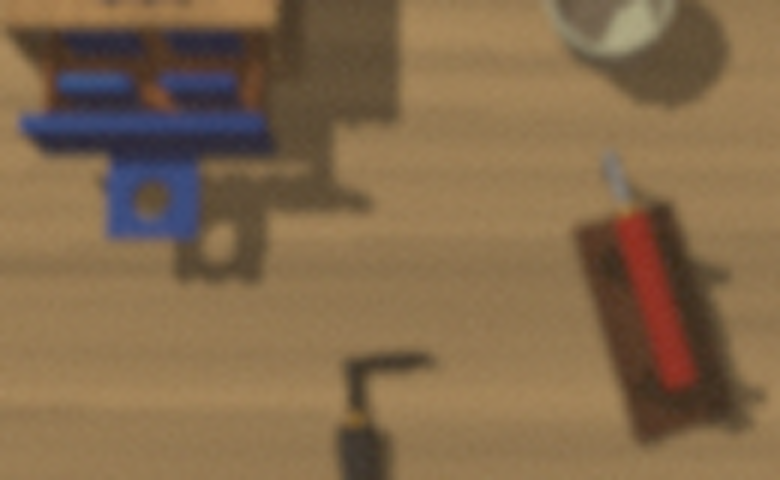

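View pics/crop2.png

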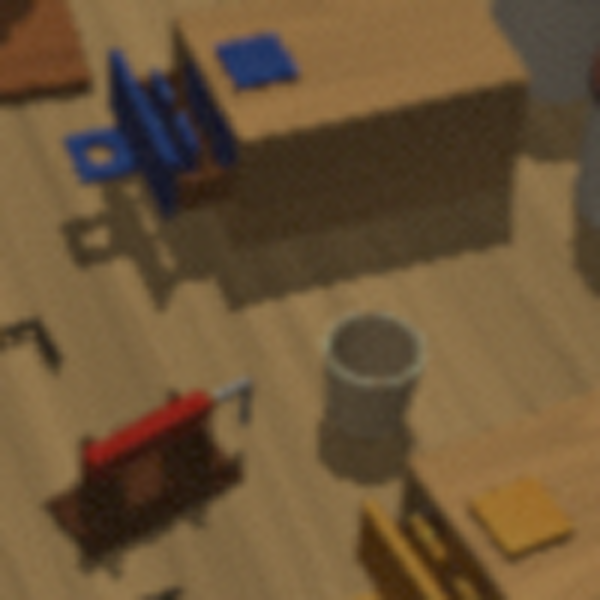

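The crops confirm the red handle with its steel hook on the dark rest, pointing up-left (crop 1 (650,300), rod at (615,180)). The blue tongue's hole is at crop 1 (151,199). Now I'll measure it.

```bash
python3 - <<'E'
import pickle,cv2,numpy as np
from h import *
d=pickle.load(open("c0.pkl","rb"));t,s=d["top"],d["side"]
q=lambda x,y,ox,oy:((x+.5)/6-.5+ox,(y+.5)/6-.5+oy)
T=lambda x,y:q(x,y,150,135);S=lambda x,y:q(x,y,245,120)
# red handle axis via mask PCA at z=.072
for c,n in((t,"top"),(s,"side")):
    H=cv2.cvtColor(c["img"],cv2.COLOR_RGB2HSV).astype(int)
    b=[x for x in blobs(c,(0,140,110),(7,255,255),(173,140,110),(180,255,255))if x[1][4]<400][0]
    P=np.array([onz(c,u,v,.072)[:2] for v,u in np.argwhere(b[2])])
    r=cv2.minAreaRect((P*1000).astype(np.float32));w,V=np.linalg.eigh(np.cov(P.T));print(n,"red",P.mean(0).round(4),r,np.degrees(np.arctan2(*V[::-1,1])))
    m=((H[...,0]>105)&(H[...,0]<128)&(H[...,1]>110)).astype(np.uint8)
    x,y,X,Y=(160,155,195,180) if n=="top" else (250,135,275,158)
    # hole: non-blue comp enclosed
    sub=m[y:Y,x:X]
    k,l,st,ce=cv2.connectedComponentsWithStats(1-sub,connectivity=4)
    for i in range(1,k): print("  hole?",st[i].tolist(),ce[i]+[x,y],onz(c,*(ce[i]+[x,y]),.06).round(4))
print("hole tri",tri(t,T(151,199),s,S(101,155)))
print("rod bend",tri(t,T(611,157),s,S(243,382)))
print("red ends",onz(t,*T(631,210),.072),onz(t,*T(680,387),.072))
print("rod tip end top z.065",onz(t,*T(609,153),.065))
print("tongue front",onz(t,*T(107,239),.06),onz(t,*T(200,239),.06))
print("front plate top",onz(t,*T(22,118),.1),onz(t,*T(270,116),.1))
print("cup mid side rim",onz(t,251,134,.065))
for p in ((151,72),(199,72),(151,138),(197,139)): print("housing",onz(t,*p,.113).round(3))
for p in ((286,72),(331,69),): print("ochre h",onz(t,*p,.113).round(3))
E
```

```text
top red [ 0.537  -0.0354] ((536.5902099609375, -35.26197052001953), (94.00265502929688, 17.692468643188477), 16.85877799987793) -162.8600025563581
  hole? [0, 0, 35, 25, 719] [177.31571627 168.08484006] [0.5937 0.2335 0.06  ]
side red [ 0.5363 -0.0363] ((536.910888671875, -35.83570098876953), (94.37588500976562, 13.31014633178711), 15.596260070800781) -162.7221090636472
  hole? [0, 0, 25, 23, 410] [259.93658537 147.42926829] [0.584  0.2284 0.06  ]
  hole? [19, 0, 2, 2, 3] [269.66666667 135.33333333] [0.6516 0.2919 0.06  ]
  hole? [22, 0, 3, 9, 17] [273.35294118 138.47058824] [0.6607 0.2664 0.06  ]
  hole? [9, 9, 5, 4, 19] [261.10526316 145.42105263] [0.5931 0.2393 0.06  ]
hole tri (array([0.59567554, 0.24270855, 0.05626623]), np.float64(5.5866346042898265e-05))
rod bend (array([ 0.61682571, -0.01128714,  0.06328127]), np.float64(0.0037531121903989642))
red ends [ 0.58685477 -0.02257382  0.072     ] [ 0.4892279  -0.04928844  0.072     ]
rod tip end top z.065 [ 0.62057317 -0.01040814  0.065     ]
tongue front [0.57213374 0.2654698  0.06      ] [0.57231974 0.21419495 0.06      ]
front plate top [0.62993681 0.30584946 0.1       ] [0.63142895 0.17198317 0.1       ]
cup mid side rim [ 0.71027808 -0.00971472  0.065     ]
housing [0.909 0.324 0.113]
housing [0.909 0.164 0.113]
housing [0.68  0.312 0.113]
housing [0.677 0.164 0.113]
ochre h [ 0.91  -0.125  0.113]
ochre h [ 0.922 -0.275  0.113]
```

Emit:
apply_moves([
  {"x":25.6,"y":-20.4,"jaw":85},
  {"x":25.6,"y":-20.4},
  {"x":25.6,"y":-20.4},
  {"x":25.6,"y":-20.4},
  {"x":25.6,"y":-20.4},
  {"x":25.6,"y":-20.4},
  {"x":25.6,"y":-20.4},
  {"x":25.6,"y":-20.4},
  {"x":25.6,"y":-20.4},
  {"x":25.6,"y":-20.4},
  {"x":25.6,"y":-20.4},
  {"x":25.6,"y":-20.4},
  {"x":25.6,"y":-20.4},
  {"x":25.6,"y":-20.4},
  {"x":25.6,"y":-20.4},
  {"x":25.6,"y":-20.4},
  {"x":25.6,"y":-20.4},
  {"x":25.6,"y":-20.4},
  {"x":25.6,"y":-20.4},
  {"x":25.6,"y":-20.4},
])

```text
schema error: expected keys jaw, x, y, z, roll
```

Emit:
apply_moves([
  {"roll":-2,"z":20},
  {"z":0},
  {"z":0},
])

```text
schema error: expected keys jaw, x, y, z, roll
```

```bash
cat >> h.py <<'E'
def yaw(st):
    w,x,y,z=st["orientation"]; return 2*np.degrees(np.arctan2(y,x))
def todelta(st,target):
    "mm in tool axes (tool down) from measured TCP to target"
    a=np.radians(yaw(st));d=(np.array(target)-st["ee_pos"])*1000
    return np.round([d[0]*np.cos(a)+d[1]*np.sin(a),d[0]*np.sin(a)-d[1]*np.cos(a),-d[2]],1)
E
python3 - <<'E'
from plant import arm
from h import *
import pickle
st=arm.state();print(st["time_s"],st["ee_pos"],st["orientation"],yaw(st),st["force"],st["grip_width"])
print(todelta(st,(.537,-.036,.044)))
c=arm.read_camera("wrist");pickle.dump(c,open("w1.pkl","wb"));cv2.imwrite("pics/w1.png",c["img"][:,:,::-1])
for b in blobs(c,(0,140,70),(7,255,255),(173,140,70),(180,255,255),100):
    P=np.array([onz(c,u,v,.072)[:2] for v,u in np.argwhere(b[2])]);print(cv2.minAreaRect((P*1000).astype(np.float32)),b[1])
E
```

```text
0.1 [ 0.14152097 -0.55683407  0.23053678] [-8.16873736e-04  9.92273634e-01  1.24065980e-01 -3.45549357e-06] 14.253645843394752 [-0.04375631 -0.00849628 -0.00515159] 0.9977221904284148
[ 511.5 -407.4  186.5]
```

View pics/w1.png

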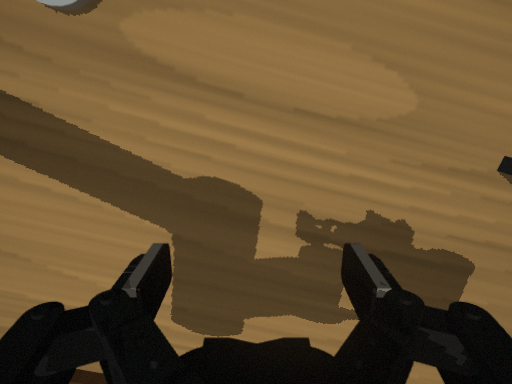

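The move calls were refused because every row needs all five keys, so nothing moved and this picture only shows the bare table below the start pose. I'll resend them.

Emit:
apply_moves([
  {"x":25.6,"y":-20.4,"z":0,"roll":0,"jaw":85},
  {"x":25.6,"y":-20.4,"z":0,"roll":0,"jaw":85},
  {"x":25.6,"y":-20.4,"z":0,"roll":0,"jaw":85},
  {"x":25.6,"y":-20.4,"z":0,"roll":0,"jaw":85},
  {"x":25.6,"y":-20.4,"z":0,"roll":0,"jaw":85},
  {"x":25.6,"y":-20.4,"z":0,"roll":0,"jaw":85},
  {"x":25.6,"y":-20.4,"z":0,"roll":0,"jaw":85},
  {"x":25.6,"y":-20.4,"z":0,"roll":0,"jaw":85},
  {"x":25.6,"y":-20.4,"z":0,"roll":0,"jaw":85},
  {"x":25.6,"y":-20.4,"z":0,"roll":0,"jaw":85},
  {"x":25.6,"y":-20.4,"z":0,"roll":0,"jaw":85},
  {"x":25.6,"y":-20.4,"z":0,"roll":0,"jaw":85},
  {"x":25.6,"y":-20.4,"z":0,"roll":0,"jaw":85},
  {"x":25.6,"y":-20.4,"z":0,"roll":0,"jaw":85},
  {"x":25.6,"y":-20.4,"z":0,"roll":0,"jaw":85},
  {"x":25.6,"y":-20.4,"z":0,"roll":0,"jaw":85},
  {"x":25.6,"y":-20.4,"z":0,"roll":0,"jaw":85},
  {"x":25.6,"y":-20.4,"z":0,"roll":0,"jaw":85},
  {"x":25.6,"y":-20.4,"z":0,"roll":0,"jaw":85},
  {"x":25.6,"y":-20.4,"z":0,"roll":0,"jaw":85},
])

```text
time_s: 1.82
ee_pos: [0.5379, -0.0342, 0.231]
orientation: [0.0, 0.992, 0.124, -0.0]
force: [-0.3, -0.3, -0.3]
grip_width: 0.998
finger_force: 0.0
```

Emit:
apply_moves([
  {"x":0,"y":0,"z":20,"roll":-2,"jaw":85},
  {"x":0,"y":0,"z":0,"roll":0,"jaw":85},
  {"x":0,"y":0,"z":0,"roll":0,"jaw":85},
])

```text
time_s: 2.07
ee_pos: [0.5361, -0.0355, 0.2101]
orientation: [-0.0, 0.99, 0.141, -0.002]
force: [0.1, -1.4, -0.0]
grip_width: 0.994
finger_force: 0.0
```

```bash
python3 - <<'E'
from plant import arm
from h import *
import pickle
st=arm.state();print(st["time_s"],st["ee_pos"],st["orientation"],yaw(st),st["force"],st["grip_width"])
print(todelta(st,(.537,-.036,.044)))
c=arm.read_camera("wrist");pickle.dump(c,open("w1.pkl","wb"));cv2.imwrite("pics/w2.png",c["img"][:,:,::-1])
for b in blobs(c,(0,140,70),(7,255,255),(173,140,70),(180,255,255),100):
    P=np.array([onz(c,u,v,.072)[:2] for v,u in np.argwhere(b[2])]);print(cv2.minAreaRect((P*1000).astype(np.float32)),b[1])
E
```

```text
2.0667 [ 0.53609153 -0.0354966   0.21007409] [-3.52211143e-04  9.89946192e-01  1.41430211e-01 -1.97699428e-03] 16.261262652328035 [ 0.14333556 -1.42348368 -0.01489565] 0.9939376935832004
[  0.7   0.7 166.1]
((539.4547119140625, -32.98434066772461), (97.37352752685547, 17.639341354370117), 17.367834091186523) [ 245  122   20   97 1711]
```

View pics/w2.png

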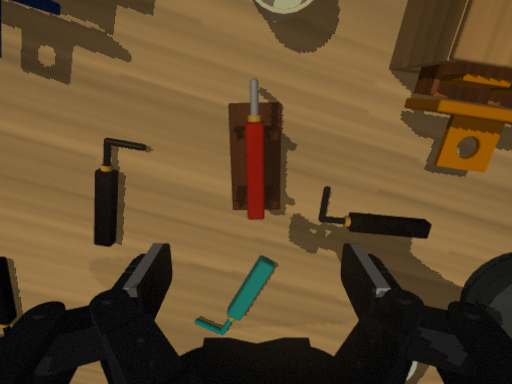

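The wrist picture shows the red handle centred between the fingers, from (255,120) to (257,218), clear of the teal and black look-alikes. It measures yaw about 17° and 97x18 mm, which fits the description. I'll descend and grip.

Emit:
apply_moves([
  {"x":2,"y":0,"z":20,"roll":-0.7,"jaw":85},
  {"x":0,"y":0,"z":25,"roll":0,"jaw":70},
  {"x":0,"y":0,"z":25,"roll":0,"jaw":60},
  {"x":0,"y":0,"z":25,"roll":0,"jaw":60},
  {"x":0,"y":0,"z":20,"roll":0,"jaw":60},
  {"x":0,"y":0,"z":20,"roll":0,"jaw":60},
  {"x":0,"y":0,"z":15,"roll":0,"jaw":60},
  {"x":0,"y":0,"z":10,"roll":0,"jaw":60},
  {"x":0,"y":0,"z":6,"roll":0,"jaw":60},
  {"x":0,"y":0,"z":0,"roll":0,"jaw":60},
  {"x":0,"y":0,"z":0,"roll":0,"jaw":60},
  {"x":0,"y":0,"z":0,"roll":0,"jaw":60},
])

```text
time_s: 3.12
ee_pos: [0.5402, -0.0356, 0.0464]
orientation: [0.0, 0.989, 0.147, 0.001]
force: [-0.5, 0.7, -0.7]
grip_width: 0.7
finger_force: 0.0
```

Emit:
apply_moves([
  {"x":0,"y":0,"z":0,"roll":0,"jaw":35},
  {"x":0,"y":0,"z":0,"roll":0,"jaw":35},
  {"x":0,"y":0,"z":0,"roll":0,"jaw":28},
  {"x":0,"y":0,"z":0,"roll":0,"jaw":22},
  {"x":0,"y":0,"z":0,"roll":0,"jaw":10},
  {"x":0,"y":0,"z":0,"roll":0,"jaw":10},
  {"x":0,"y":0,"z":0,"roll":0,"jaw":5},
  {"x":0,"y":0,"z":0,"roll":0,"jaw":5},
  {"x":0,"y":0,"z":0,"roll":0,"jaw":5},
  {"x":0,"y":0,"z":0,"roll":0,"jaw":5},
], squeeze=80)

```text
time_s: 3.95
ee_pos: [0.5394, -0.0351, 0.0458]
orientation: [-0.0, 0.989, 0.147, 0.0]
force: [-1.0, 0.5, 5.6]
grip_width: 0.198
finger_force: 78.5
```

Emit:
apply_moves([
  {"x":0,"y":0,"z":-5,"roll":0,"jaw":5},
  {"x":0,"y":0,"z":-10,"roll":0,"jaw":5},
  {"x":0,"y":0,"z":-15,"roll":0,"jaw":5},
  {"x":0,"y":0,"z":-20,"roll":0,"jaw":5},
  {"x":0,"y":0,"z":-20,"roll":0,"jaw":5},
  {"x":0,"y":0,"z":0,"roll":0,"jaw":5},
], squeeze=110)

```text
time_s: 4.45
ee_pos: [0.5421, -0.0359, 0.1193]
orientation: [0.001, 0.989, 0.147, 0.004]
force: [-0.1, -1.0, -0.9]
grip_width: 0.19
finger_force: 107.3
```

Emit:
apply_moves([
  {"x":2,"y":-10,"z":0,"roll":0,"jaw":5},
  {"x":4,"y":-20,"z":0,"roll":0,"jaw":5},
  {"x":4,"y":-20,"z":0,"roll":0,"jaw":5},
  {"x":4,"y":-20,"z":0,"roll":0,"jaw":5},
  {"x":4,"y":-20,"z":0,"roll":0,"jaw":5},
  {"x":4,"y":-20,"z":0,"roll":0,"jaw":5},
  {"x":4,"y":-20,"z":0,"roll":0,"jaw":5},
  {"x":4,"y":-20,"z":0,"roll":0,"jaw":5},
  {"x":4,"y":-20,"z":0,"roll":0,"jaw":5},
  {"x":4,"y":-20,"z":0,"roll":0,"jaw":5},
  {"x":4,"y":-20,"z":0,"roll":0,"jaw":5},
  {"x":4,"y":-20,"z":0,"roll":0,"jaw":5},
  {"x":4,"y":-20,"z":0,"roll":0,"jaw":5},
  {"x":2,"y":-20,"z":0,"roll":0,"jaw":5},
  {"x":0,"y":0,"z":0,"roll":4,"jaw":5},
  {"x":0,"y":0,"z":0,"roll":4,"jaw":5},
  {"x":0,"y":0,"z":0,"roll":4,"jaw":5},
  {"x":0,"y":0,"z":0,"roll":4,"jaw":5},
  {"x":0,"y":0,"z":0,"roll":0,"jaw":5},
  {"x":0,"y":0,"z":0,"roll":0,"jaw":5},
])

```text
time_s: 6.12
ee_pos: [0.509, 0.2383, 0.114]
orientation: [0.0, 1.0, 0.009, -0.001]
force: [-0.2, -0.8, -1.9]
grip_width: 0.188
finger_force: 107.4
```

```bash
python3 - <<'E'
from plant import arm
from h import *
import pickle
st=arm.state();print(st["time_s"],st["ee_pos"],st["orientation"],yaw(st),st["force"],st["grip_width"],st["finger_force"])
print(todelta(st,(.5105,.239,.116)))
d={n:arm.read_camera(n) for n in("wrist","top","side")};pickle.dump(d,open("c1.pkl","wb"))
im=np.zeros((580,800,3),np.uint8)
w=d["wrist"]["img"][0:290,100:400];im[:290,:300]=w
im[290:580,:400]=cv2.resize(d["side"]["img"][110:182,240:340],(400,290),interpolation=cv2.INTER_CUBIC)
im[290:580,400:]=cv2.resize(d["top"]["img"][130:202,140:240],(400,290),interpolation=cv2.INTER_CUBIC)
cv2.imwrite("pics/m1.png",im[:,:,::-1])
a=np.radians(yaw(st));X=np.array([np.cos(a),np.sin(a),0])
tip=st["ee_pos"]+X*.0835+[0,0,.0152-.044];print("tip pred",tip)
for n in d: print(n,"tip",pix(d[n],tip).round(1),"hole",pix(d[n],np.array([.594,.2405,.06])).round(1))
E
```

```text
6.1167 [0.50904164 0.23834783 0.11404155] [ 3.56946159e-04  9.99955006e-01  9.39084618e-03 -1.29230942e-03] 1.076128488289382 [-0.16807026 -0.80248706 -1.89086603] 0.18835949152144796 107.37981677055359
[ 1.5 -0.6 -2. ]
tip pred [0.59252691 0.23991604 0.08524155]
wrist tip [255.8  84.3] hole [254.9  82.6]
top tip [174.  166.6] hole [175.2 168. ]
side tip [261.  141.2] hole [261.2 145.2]
```

View pics/m1.png

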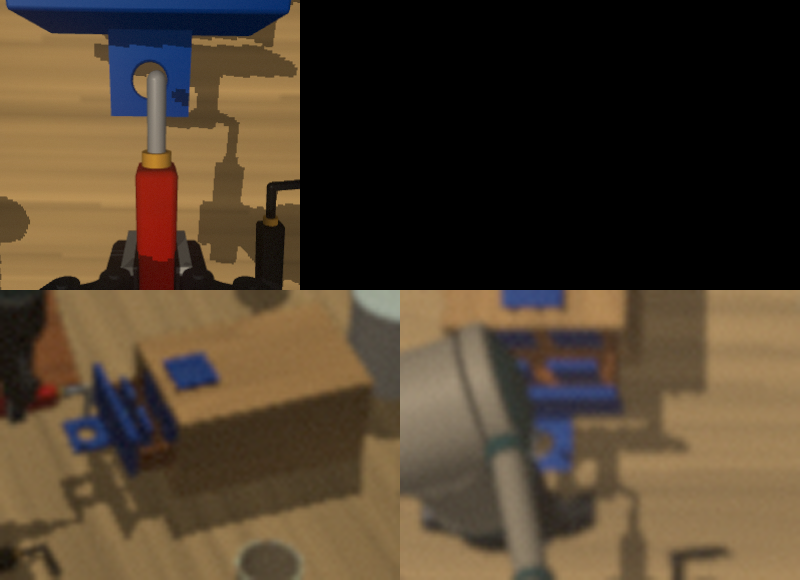

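The montage shows the hook held along the tray axis, with its rod end over the finger hole: wrist crop hole at (150,80), rod at (156,75). The hole lies a few mm to the +y side, so I'll fix the offset by ray.

```bash
python3 - <<'E'
import pickle
from h import *
d=pickle.load(open("c1.pkl","rb"));c=d["wrist"]
H=cv2.cvtColor(c["img"],cv2.COLOR_RGB2HSV).astype(int)
m=((H[...,0]>100)&(H[...,0]<130)&(H[...,1]>110))
for r in (45,50,108,112):
    xs=np.flatnonzero(m[r,180:320])+180;print(r,xs.min(),xs.max(),onz(c,xs.min(),r,.06).round(4),onz(c,xs.max()+1,r,.06).round(4))
col=np.flatnonzero(m[:130,222])
print("front edge row",col.max(),onz(c,222,col.max()+1,.06).round(4), "hole",onz(c,249.5,80,.06).round(4))
print("cam centre",(-c["R"].T@c["t"]).round(4))
for x in (222,280):
  print("tongue/plate",onz(c,x,30,.06).round(4))
# rod axis px at two rows, at z=.129+.004
for r in (85,140):
    g=H[r,230:285];xs=np.flatnonzero((g[:,1]<60))+230;print("rod",r,xs.min(),xs.max(),onz(c,(xs.min()+xs.max())/2,r,.129).round(4))
xs=[np.flatnonzero((H[r,248:264,1]<60)) for r in range(60,80)];print("rod top row",[60+i for i,x in enumerate(xs) if len(x)>8][:1])
print("rod end",onz(c,256,69,.131).round(4))
t=d["top"];print(onz(t,140+(543-400)/4-.4,130+(440-290)/4.03,.06), onz(d["side"],240+87/4-.4,110+(436-290)/4.03-.4,.06))
E
```

```text
45 209 290 [0.6146 0.2684 0.06  ] [0.6155 0.2192 0.06  ]
50 209 290 [0.6119 0.2685 0.06  ] [0.6128 0.2191 0.06  ]
108 212 287 [0.5782 0.2677 0.06  ] [0.5791 0.2191 0.06  ]
112 212 287 [0.5757 0.2678 0.06  ] [0.5766 0.2189 0.06  ]
front edge row 115 [0.5734 0.2614 0.06  ] hole [0.5954 0.2439 0.06  ]
cam centre [0.5892 0.2397 0.2557]
tongue/plate [0.6227 0.2604 0.06  ]
tongue/plate [0.6233 0.2262 0.06  ]
rod 85 233 265 [0.5913 0.2426 0.129 ]
rod 140 248 264 [0.5692 0.2394 0.129 ]
rod top row [71]
rod end [0.5972 0.2399 0.131 ]
[0.59657491 0.24008323 0.06      ] [0.59329857 0.23638875 0.06      ]
```

Emit:
apply_moves([
  {"x":2.2,"y":-3,"z":3,"roll":0,"jaw":5},
  {"x":0,"y":0,"z":6,"roll":0,"jaw":5},
  {"x":0,"y":0,"z":6,"roll":0,"jaw":5},
  {"x":0,"y":0,"z":4,"roll":0,"jaw":5},
  {"x":0,"y":0,"z":0,"roll":0,"jaw":5},
  {"x":0,"y":0,"z":0,"roll":0,"jaw":5},
  {"x":0,"y":0,"z":0,"roll":0,"jaw":5},
])

```text
time_s: 6.85
ee_pos: [0.5125, 0.2412, 0.0962]
orientation: [0.0, 1.0, 0.008, -0.0]
force: [-0.3, -0.4, -0.8]
grip_width: 0.193
finger_force: 107.4
```

Emit:
apply_moves([
  {"x":0,"y":0,"z":1.5,"roll":0,"jaw":5},
  {"x":0,"y":0,"z":1.5,"roll":0,"jaw":5},
  {"x":0,"y":0,"z":1.5,"roll":0,"jaw":5},
  {"x":0,"y":0,"z":1.5,"roll":0,"jaw":5},
  {"x":0,"y":0,"z":1,"roll":0,"jaw":5},
  {"x":0,"y":0,"z":0,"roll":0,"jaw":5},
])

```text
time_s: 7.35
ee_pos: [0.5122, 0.2411, 0.089]
orientation: [0.0, 1.0, 0.008, -0.0]
force: [-0.1, -0.3, -1.9]
grip_width: 0.189
finger_force: 107.4
```

Emit:
apply_moves([
  {"x":0,"y":0,"z":1.5,"roll":0,"jaw":5},
  {"x":0,"y":0,"z":1.5,"roll":0,"jaw":5},
  {"x":0,"y":0,"z":1,"roll":0,"jaw":5},
  {"x":0,"y":0,"z":0,"roll":0,"jaw":5},
  {"x":0,"y":0,"z":0,"roll":0,"jaw":5},
])

```text
time_s: 7.77
ee_pos: [0.5124, 0.2412, 0.0852]
orientation: [0.0, 1.0, 0.008, -0.0]
force: [0.7, 0.1, -0.7]
grip_width: 0.186
finger_force: 107.4
```

```bash
python3 - <<'E'
from plant import arm
from h import *
st=arm.state();print(st["ee_pos"],st["force"],st["moment"])
d={n:arm.read_camera(n) for n in("wrist","side")}
im=np.zeros((580,800,3),np.uint8)
im[:,:400]=cv2.resize(d["wrist"]["img"][20:165,200:300],(400,580),interpolation=cv2.INTER_CUBIC)
im[:400,400:]=cv2.resize(d["side"]["img"][125:165,240:280],(400,400),interpolation=cv2.INTER_CUBIC)
cv2.imwrite("pics/m2.png",im[:,:,::-1])
E
```

```text
[0.51237574 0.24117121 0.08515383] [ 0.66889955  0.05665715 -0.65757469] [-0.05038732 -0.01884549 -0.02934912]
```

View pics/m2.png

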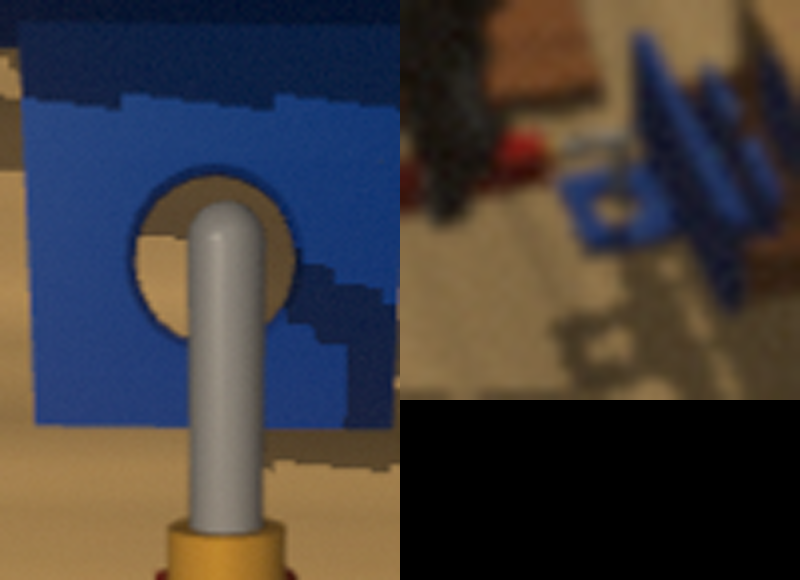

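The crop shows the rod coming down inside the round hole: rod at (226,240), hole centre at (215,258), with clearance all round and no contact force. I'll lower it the rest of the way.

Emit:
apply_moves([
  {"x":0,"y":0,"z":3,"roll":0,"jaw":5},
  {"x":0,"y":0,"z":4,"roll":0,"jaw":5},
  {"x":0,"y":-0.7,"z":4,"roll":0,"jaw":5},
  {"x":0,"y":0,"z":3,"roll":0,"jaw":5},
  {"x":0,"y":0,"z":0,"roll":0,"jaw":5},
  {"x":0,"y":0,"z":0,"roll":0,"jaw":5},
  {"x":0,"y":0,"z":0,"roll":0,"jaw":5},
])

```text
time_s: 8.45
ee_pos: [0.5125, 0.2419, 0.0712]
orientation: [0.0, 1.0, 0.008, 0.0]
force: [-0.4, -0.6, -1.3]
grip_width: 0.191
finger_force: 107.4
```

Emit:
apply_moves([
  {"x":-2,"y":0,"z":0,"roll":0,"jaw":5},
  {"x":-2,"y":0,"z":0,"roll":0,"jaw":5},
  {"x":-2,"y":0,"z":0,"roll":0,"jaw":5},
  {"x":-2,"y":0,"z":0,"roll":0,"jaw":5},
  {"x":-2,"y":0,"z":0,"roll":0,"jaw":5},
  {"x":-2,"y":0,"z":0,"roll":0,"jaw":5},
  {"x":-2,"y":0,"z":0,"roll":0,"jaw":5},
  {"x":-2,"y":0,"z":0,"roll":0,"jaw":5},
])

```text
time_s: 9.12
ee_pos: [0.4969, 0.2418, 0.0714]
orientation: [-0.0, 1.0, 0.008, 0.001]
force: [2.6, -0.3, -2.5]
grip_width: 0.187
finger_force: 107.4
```

Emit:
apply_moves([
  {"x":-3,"y":0,"z":0,"roll":0,"jaw":5},
  {"x":-3,"y":0,"z":0,"roll":0,"jaw":5},
  {"x":-3,"y":0,"z":0,"roll":0,"jaw":5},
  {"x":-3,"y":0,"z":0,"roll":0,"jaw":5},
  {"x":-3,"y":0,"z":0,"roll":0,"jaw":5},
  {"x":-3,"y":0,"z":0,"roll":0,"jaw":5},
  {"x":-3,"y":0,"z":0,"roll":0,"jaw":5},
  {"x":-3,"y":0,"z":0,"roll":0,"jaw":5},
  {"x":-3,"y":0,"z":0,"roll":0,"jaw":5},
  {"x":-3,"y":0,"z":0,"roll":0,"jaw":5},
  {"x":-2,"y":0,"z":0,"roll":0,"jaw":5},
])

```text
time_s: 10.03
ee_pos: [0.464, 0.2412, 0.0713]
orientation: [-0.0, 1.0, 0.008, -0.0]
force: [2.0, 0.6, -1.8]
grip_width: 0.189
finger_force: 107.4
```

Emit:
apply_moves([
  {"x":-1,"y":0,"z":0,"roll":0,"jaw":5},
  {"x":-1,"y":0,"z":0,"roll":0,"jaw":5},
  {"x":-1,"y":0,"z":0,"roll":0,"jaw":5},
])

```text
time_s: 10.28
ee_pos: [0.4615, 0.2411, 0.0713]
orientation: [-0.0, 1.0, 0.008, 0.0]
force: [3.0, 1.6, -0.9]
grip_width: 0.191
finger_force: 107.4
```

Emit:
apply_moves([
  {"x":-1,"y":0,"z":0,"roll":0,"jaw":5},
  {"x":-1,"y":0,"z":0,"roll":0,"jaw":5},
  {"x":0,"y":0,"z":0,"roll":0,"jaw":5},
])

```text
time_s: 10.53
ee_pos: [0.4592, 0.2409, 0.0712]
orientation: [0.0, 1.0, 0.008, -0.0]
force: [3.1, 1.4, 0.7]
grip_width: 0.186
finger_force: 107.5
```

Emit:
apply_moves([
  {"x":-1,"y":0,"z":0,"roll":0,"jaw":5},
  {"x":-1,"y":0,"z":0,"roll":0,"jaw":5},
  {"x":0,"y":0,"z":0,"roll":0,"jaw":5},
])

```text
time_s: 10.78
ee_pos: [0.4572, 0.2409, 0.0712]
orientation: [0.0, 1.0, 0.008, -0.0]
force: [2.9, 0.7, -0.8]
grip_width: 0.19
finger_force: 107.5
```

Emit:
apply_moves([
  {"x":-1,"y":0,"z":0,"roll":0,"jaw":5},
  {"x":-1,"y":0,"z":0,"roll":0,"jaw":5},
  {"x":0,"y":0,"z":0,"roll":0,"jaw":5},
])

```text
time_s: 11.03
ee_pos: [0.4551, 0.2409, 0.0712]
orientation: [0.0, 1.0, 0.008, -0.0]
force: [2.0, 1.4, -0.7]
grip_width: 0.188
finger_force: 107.5
```

Emit:
apply_moves([
  {"x":-1,"y":0,"z":0,"roll":0,"jaw":5},
  {"x":-1,"y":0,"z":0,"roll":0,"jaw":5},
  {"x":0,"y":0,"z":0,"roll":0,"jaw":5},
])

```text
time_s: 11.28
ee_pos: [0.4531, 0.2409, 0.0712]
orientation: [0.0, 1.0, 0.008, -0.0]
force: [1.7, 0.2, -0.9]
grip_width: 0.188
finger_force: 107.5
```

Emit:
apply_moves([
  {"x":-1,"y":0,"z":0,"roll":0,"jaw":5},
  {"x":-1.2,"y":0,"z":0,"roll":0,"jaw":5},
  {"x":0,"y":0,"z":0,"roll":0,"jaw":5},
])

```text
time_s: 11.53
ee_pos: [0.4509, 0.2408, 0.0712]
orientation: [0.0, 1.0, 0.008, -0.0]
force: [1.5, 1.3, -0.9]
grip_width: 0.195
finger_force: 107.5
```

Emit:
apply_moves([
  {"x":-1,"y":0,"z":0,"roll":0,"jaw":5},
  {"x":-1.2,"y":0,"z":0,"roll":0,"jaw":5},
  {"x":0,"y":0,"z":0,"roll":0,"jaw":5},
])

```text
time_s: 11.78
ee_pos: [0.4487, 0.2408, 0.0712]
orientation: [0.0, 1.0, 0.008, -0.0]
force: [1.3, 1.4, -1.5]
grip_width: 0.192
finger_force: 107.5
```

Emit:
apply_moves([
  {"x":-1,"y":0,"z":0,"roll":0,"jaw":5},
  {"x":-1.2,"y":0,"z":0,"roll":0,"jaw":5},
  {"x":0,"y":0,"z":0,"roll":0,"jaw":5},
])

```text
time_s: 12.03
ee_pos: [0.4465, 0.2408, 0.0712]
orientation: [0.0, 1.0, 0.008, -0.0]
force: [2.3, 0.7, -0.5]
grip_width: 0.191
finger_force: 107.5
```

Emit:
apply_moves([
  {"x":-1,"y":0,"z":0,"roll":0,"jaw":5},
  {"x":-1.2,"y":0,"z":0,"roll":0,"jaw":5},
  {"x":0,"y":0,"z":0,"roll":0,"jaw":5},
])

```text
time_s: 12.28
ee_pos: [0.445, 0.2408, 0.0713]
orientation: [-0.0, 1.0, 0.008, 0.001]
force: [3.2, -0.0, -2.1]
grip_width: 0.188
finger_force: 107.4
```

Emit:
apply_moves([
  {"x":-0.5,"y":0,"z":0,"roll":0,"jaw":5},
  {"x":0,"y":0,"z":0,"roll":0,"jaw":5},
])

```text
time_s: 12.45
ee_pos: [0.4449, 0.2408, 0.0713]
orientation: [-0.0, 1.0, 0.008, 0.001]
force: [4.9, 0.3, -2.8]
grip_width: 0.192
finger_force: 107.4
```

The TCP is lagging and the force is rising, so the tray has met its stop. I'll go on in small steps.

Emit:
apply_moves([
  {"x":-0.7,"y":0,"z":0,"roll":0,"jaw":5},
  {"x":0,"y":0,"z":0,"roll":0,"jaw":5},
])

```text
time_s: 12.62
ee_pos: [0.4447, 0.2408, 0.0714]
orientation: [-0.0, 1.0, 0.008, 0.001]
force: [5.6, 0.5, -3.2]
grip_width: 0.185
finger_force: 107.4
```

Emit:
apply_moves([
  {"x":-1,"y":0,"z":0,"roll":0,"jaw":5},
  {"x":0,"y":0,"z":0,"roll":0,"jaw":5},
])

```text
time_s: 12.78
ee_pos: [0.4443, 0.2409, 0.0714]
orientation: [-0.0, 1.0, 0.008, 0.002]
force: [6.9, -0.3, -5.4]
grip_width: 0.186
finger_force: 107.4
```

Emit:
apply_moves([
  {"x":-1,"y":0,"z":0,"roll":0,"jaw":5},
  {"x":0,"y":0,"z":0,"roll":0,"jaw":5},
  {"x":0,"y":0,"z":0,"roll":0,"jaw":5},
])

```text
time_s: 13.03
ee_pos: [0.444, 0.2409, 0.0714]
orientation: [-0.0, 1.0, 0.008, 0.002]
force: [8.0, 0.7, -5.7]
grip_width: 0.191
finger_force: 107.4
```

Emit:
apply_moves([
  {"x":-1,"y":0,"z":0,"roll":0,"jaw":5},
  {"x":-0.8,"y":0,"z":0,"roll":0,"jaw":5},
  {"x":0,"y":0,"z":0,"roll":0,"jaw":5},
])

```text
time_s: 13.28
ee_pos: [0.4433, 0.2409, 0.0715]
orientation: [-0.0, 1.0, 0.009, 0.004]
force: [10.5, 0.3, -7.6]
grip_width: 0.188
finger_force: 107.4
```

Emit:
apply_moves([
  {"x":-0.4,"y":0,"z":0,"roll":0,"jaw":5},
  {"x":0,"y":0,"z":0,"roll":0,"jaw":5},
  {"x":0,"y":0,"z":0,"roll":0,"jaw":5},
  {"x":0,"y":0,"z":0,"roll":0,"jaw":5},
  {"x":0,"y":0,"z":0,"roll":0,"jaw":5},
  {"x":0,"y":0,"z":0,"roll":0,"jaw":5},
  {"x":0,"y":0,"z":0,"roll":0,"jaw":5},
])

```text
time_s: 13.87
ee_pos: [0.4432, 0.241, 0.0715]
orientation: [-0.0, 1.0, 0.008, 0.004]
force: [11.0, 0.1, -7.7]
grip_width: 0.188
finger_force: 107.4
```

Emit:
apply_moves([
  {"x":0,"y":0,"z":0,"roll":0,"jaw":5},
  {"x":0,"y":0,"z":0,"roll":0,"jaw":5},
  {"x":0,"y":0,"z":0,"roll":0,"jaw":5},
  {"x":0,"y":0,"z":0,"roll":0,"jaw":5},
  {"x":0,"y":0,"z":0,"roll":0,"jaw":5},
  {"x":0,"y":0,"z":0,"roll":0,"jaw":5},
  {"x":0,"y":0,"z":0,"roll":0,"jaw":5},
])

```text
time_s: 14.45
ee_pos: [0.4432, 0.2409, 0.0715]
orientation: [-0.0, 1.0, 0.008, 0.004]
force: [10.8, -0.1, -7.1]
grip_width: 0.189
finger_force: 107.4
```

Emit:
apply_moves([
  {"x":1,"y":0,"z":0,"roll":0,"jaw":5},
  {"x":1,"y":0,"z":0,"roll":0,"jaw":5},
  {"x":1,"y":0,"z":0,"roll":0,"jaw":5},
  {"x":1,"y":0,"z":0,"roll":0,"jaw":5},
  {"x":1,"y":0,"z":0,"roll":0,"jaw":5},
  {"x":1,"y":0,"z":0,"roll":0,"jaw":5},
  {"x":1,"y":0,"z":0,"roll":0,"jaw":5},
  {"x":1,"y":0,"z":0,"roll":0,"jaw":5},
  {"x":1,"y":0,"z":0,"roll":0,"jaw":5},
  {"x":0,"y":0,"z":0,"roll":0,"jaw":5},
  {"x":0,"y":0,"z":0,"roll":0,"jaw":5},
])

```text
time_s: 15.37
ee_pos: [0.4473, 0.2405, 0.071]
orientation: [0.0, 1.0, 0.008, -0.001]
force: [0.0, 0.0, -1.4]
grip_width: 0.188
finger_force: 114.1
```

```bash
python3 - <<'E'
from plant import arm
from h import *
import pickle
st=arm.state();print(st["ee_pos"],st["force"],st["moment"])
d={n:arm.read_camera(n) for n in("wrist","side")};pickle.dump(d,open("c2.pkl","wb"))
im=np.zeros((580,800,3),np.uint8)
im[:,:400]=cv2.resize(d["wrist"]["img"][20:165,200:300],(400,580),interpolation=cv2.INTER_CUBIC)
im[:400,400:]=cv2.resize(d["side"]["img"][125:165,225:265],(400,400),interpolation=cv2.INTER_CUBIC)
cv2.imwrite("pics/m3.png",im[:,:,::-1])
E
```

```text
[0.44731811 0.24054154 0.07095948] [ 0.03179006  0.03825271 -1.37031022] [-0.01687409 -0.02667183  0.07137549]
```

View pics/m3.png

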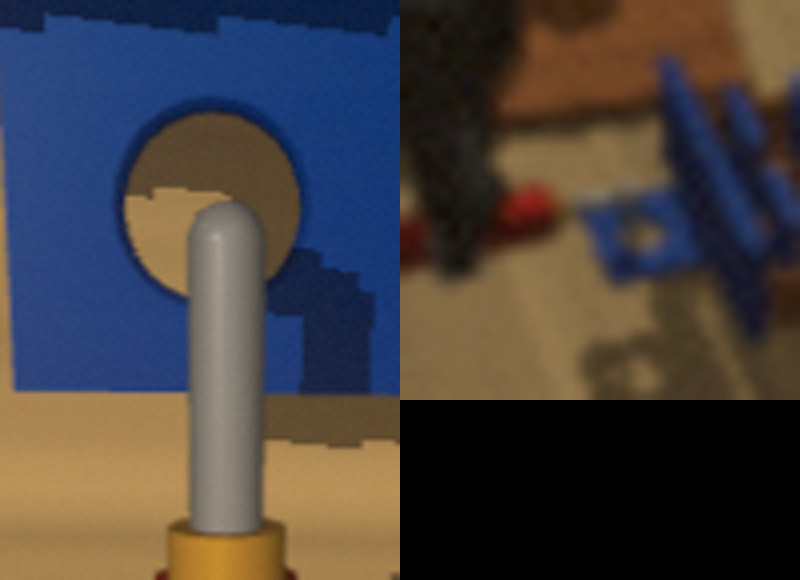

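The rod is still upright in the grip, and it sits 4 mm towards the robot from the hole's centre (rod end (226,234), hole (212,200)). It is free of force. I'll centre it, lift out, and carry it back high, going sideways first.

Emit:
apply_moves([
  {"x":2,"y":-0.7,"z":0,"roll":0,"jaw":5},
  {"x":2,"y":-0.7,"z":0,"roll":0,"jaw":5},
  {"x":0,"y":0,"z":0,"roll":0,"jaw":5},
  {"x":0,"y":0,"z":-3,"roll":0,"jaw":5},
  {"x":0,"y":0,"z":-5,"roll":0,"jaw":5},
  {"x":0,"y":0,"z":-5,"roll":0,"jaw":5},
  {"x":0,"y":0,"z":-7,"roll":0,"jaw":5},
  {"x":0,"y":0,"z":-10,"roll":0,"jaw":5},
  {"x":0,"y":0,"z":-15,"roll":0,"jaw":5},
  {"x":0,"y":0,"z":-20,"roll":0,"jaw":5},
  {"x":0,"y":0,"z":-15,"roll":0,"jaw":5},
  {"x":0,"y":0,"z":0,"roll":0,"jaw":5},
])

```text
time_s: 16.47
ee_pos: [0.4546, 0.2432, 0.1553]
orientation: [-0.001, 1.0, 0.008, 0.004]
force: [0.4, 0.2, -0.6]
grip_width: 0.187
finger_force: 114.1
```

Emit:
apply_moves([
  {"x":0,"y":10,"z":0,"roll":0,"jaw":5},
  {"x":0,"y":20,"z":0,"roll":0,"jaw":5},
  {"x":0,"y":25,"z":0,"roll":0,"jaw":5},
  {"x":0,"y":25,"z":0,"roll":0,"jaw":5},
  {"x":0,"y":25,"z":0,"roll":0,"jaw":5},
  {"x":0,"y":25,"z":0,"roll":0,"jaw":5},
  {"x":5,"y":25,"z":0,"roll":0,"jaw":5},
  {"x":10,"y":25,"z":0,"roll":0,"jaw":5},
  {"x":15,"y":25,"z":0,"roll":0,"jaw":5},
  {"x":15,"y":25,"z":0,"roll":0,"jaw":5},
  {"x":15,"y":25,"z":0,"roll":0,"jaw":5},
  {"x":15,"y":15,"z":0,"roll":0,"jaw":5},
  {"x":8,"y":8,"z":0,"roll":0,"jaw":5},
  {"x":0,"y":0,"z":0,"roll":-4,"jaw":5},
  {"x":0,"y":0,"z":0,"roll":-4,"jaw":5},
  {"x":0,"y":0,"z":0,"roll":-4,"jaw":5},
  {"x":0,"y":0,"z":0,"roll":-4,"jaw":5},
  {"x":0,"y":0,"z":0,"roll":0,"jaw":5},
  {"x":0,"y":0,"z":0,"roll":0,"jaw":5},
  {"x":0,"y":0,"z":0,"roll":0,"jaw":5},
])

```text
time_s: 18.13
ee_pos: [0.5392, -0.0341, 0.1509]
orientation: [-0.0, 0.989, 0.147, -0.001]
force: [0.4, 0.3, -1.6]
grip_width: 0.187
finger_force: 114.1
```

```bash
python3 - <<'E'
from plant import arm
from h import *
st=arm.state();print(st["time_s"],st["ee_pos"],st["orientation"],yaw(st),st["force"],st["grip_width"])
print(todelta(st,(.5394,-.0351,.0458)))
E
```

```text
18.1333 [ 0.53916856 -0.03405835  0.15087018] [-1.67178330e-04  9.89159860e-01  1.46841497e-01 -5.63936964e-04] 16.88786450471569 [ 0.38831859  0.31419271 -1.61640302] 0.1867052465194269
[-1.000e-01  1.100e+00  1.051e+02]
```

Emit:
apply_moves([
  {"x":0,"y":1,"z":10,"roll":0,"jaw":5},
  {"x":0,"y":0,"z":15,"roll":0,"jaw":5},
  {"x":0,"y":0,"z":15,"roll":0,"jaw":5},
  {"x":0,"y":0,"z":15,"roll":0,"jaw":5},
  {"x":0,"y":0,"z":12,"roll":0,"jaw":5},
  {"x":0,"y":0,"z":10,"roll":0,"jaw":5},
  {"x":0,"y":0,"z":8,"roll":0,"jaw":5},
  {"x":0,"y":0,"z":5,"roll":0,"jaw":5},
  {"x":0,"y":0,"z":5,"roll":0,"jaw":5},
  {"x":0,"y":0,"z":4,"roll":0,"jaw":5},
  {"x":0,"y":0,"z":0,"roll":0,"jaw":5},
  {"x":0,"y":0,"z":0,"roll":0,"jaw":5},
  {"x":0,"y":0,"z":0,"roll":0,"jaw":5},
])

```text
time_s: 19.22
ee_pos: [0.5405, -0.0353, 0.0527]
orientation: [0.0, 0.989, 0.147, 0.0]
force: [-0.5, 0.3, -1.0]
grip_width: 0.191
finger_force: 114.1
```

Emit:
apply_moves([
  {"x":0,"y":0,"z":1.5,"roll":0,"jaw":5},
  {"x":0,"y":0,"z":1.5,"roll":0,"jaw":5},
  {"x":0,"y":0,"z":1.5,"roll":0,"jaw":5},
  {"x":0,"y":0,"z":0.8,"roll":0,"jaw":5},
  {"x":0,"y":0,"z":0,"roll":0,"jaw":5},
  {"x":0,"y":0,"z":0,"roll":0,"jaw":5},
])

```text
time_s: 19.72
ee_pos: [0.5401, -0.0352, 0.0469]
orientation: [0.0, 0.989, 0.147, -0.0]
force: [-0.6, 0.1, -0.6]
grip_width: 0.189
finger_force: 114.1
```

Still free, about 1 mm above the seat. I'll go down that last bit, then release gently.

Emit:
apply_moves([
  {"x":-0.5,"y":0,"z":0.7,"roll":0,"jaw":5},
  {"x":0,"y":0,"z":0.4,"roll":0,"jaw":5},
  {"x":0,"y":0,"z":0,"roll":0,"jaw":5},
  {"x":0,"y":0,"z":0,"roll":0,"jaw":5},
])

```text
time_s: 20.05
ee_pos: [0.5396, -0.0354, 0.0459]
orientation: [0.0, 0.989, 0.147, 0.0]
force: [-0.9, -0.2, -0.5]
grip_width: 0.191
finger_force: 114.4
```

Emit:
apply_moves([
  {"x":0,"y":0,"z":0,"roll":0,"jaw":18},
  {"x":0,"y":0,"z":0,"roll":0,"jaw":22},
  {"x":0,"y":0,"z":0,"roll":0,"jaw":28},
  {"x":0,"y":0,"z":0,"roll":0,"jaw":36},
  {"x":0,"y":0,"z":0,"roll":0,"jaw":45},
  {"x":0,"y":0,"z":0,"roll":0,"jaw":55},
  {"x":0,"y":0,"z":0,"roll":0,"jaw":60},
  {"x":0,"y":0,"z":0,"roll":0,"jaw":60},
  {"x":0,"y":0,"z":0,"roll":0,"jaw":60},
], squeeze=20)

```text
time_s: 20.8
ee_pos: [0.5396, -0.0354, 0.0459]
orientation: [0.0, 0.989, 0.147, -0.0]
force: [-0.1, -0.3, -0.6]
grip_width: 0.703
finger_force: 0.0
```

Emit:
apply_moves([
  {"x":0,"y":0,"z":-5,"roll":0,"jaw":60},
  {"x":0,"y":0,"z":-10,"roll":0,"jaw":60},
  {"x":0,"y":0,"z":-20,"roll":0,"jaw":60},
  {"x":0,"y":0,"z":-25,"roll":0,"jaw":60},
  {"x":0,"y":0,"z":-30,"roll":0,"jaw":60},
  {"x":0,"y":0,"z":-30,"roll":0,"jaw":60},
  {"x":0,"y":0,"z":-30,"roll":0,"jaw":60},
  {"x":0,"y":0,"z":-15,"roll":0,"jaw":60},
  {"x":0,"y":0,"z":0,"roll":0,"jaw":60},
  {"x":0,"y":0,"z":0,"roll":0,"jaw":60},
])

```text
time_s: 21.63
ee_pos: [0.54, -0.0354, 0.2123]
orientation: [0.001, 0.989, 0.147, 0.001]
force: [-1.1, 0.3, 0.3]
grip_width: 0.706
finger_force: 0.0
```

```bash
python3 - <<'E'
from plant import arm
from h import *
st=arm.state();print(st["time_s"],st["ee_pos"],st["force"],st["grip_width"])
w=arm.read_camera("wrist")
for n,c in (("wrist",w),("side",arm.read_camera("side"))):
  for b in blobs(c,(0,140,90),(7,255,255),(173,140,90),(180,255,255),40):
    P=np.array([onz(c,u,v,.072)[:2] for v,u in np.argwhere(b[2])]);print(n,cv2.minAreaRect((P*1000).astype(np.float32)),b[1])
s=arm.read_camera("side");im=np.zeros((580,800,3),np.uint8)
im[:384,:512]=w["img"];im[:,512:]=cv2.resize(s["img"][110:230,230:290],(288,580),interpolation=cv2.INTER_CUBIC)
cv2.imwrite("pics/f.png",im[:,:,::-1])
E
```

```text
21.6333 [ 0.53999094 -0.03542373  0.21228033] [-1.14740751  0.30608425  0.3015379 ] 0.7059610016182272
wrist ((539.6302490234375, -35.3047981262207), (97.73971557617188, 16.829843521118164), 16.391937255859375) [ 247  127   18   96 1626]
side ((534.7881469726562, -39.63505172729492), (93.91362762451172, 17.651548385620117), 17.545936584472656) [259 186  21  12  74]
```

View pics/f.png

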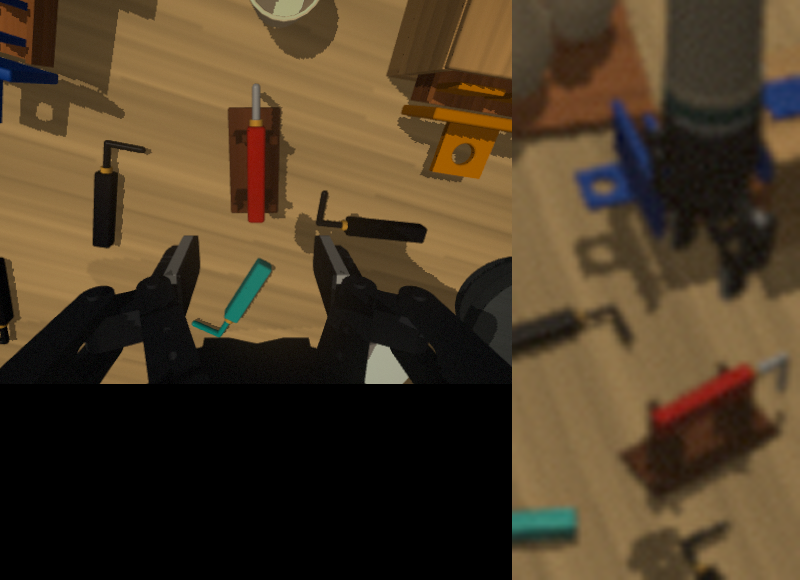

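The final view shows the hook back on its rest (handle (257,175), level and in line), the blue tray drawn out, and the ochre tray and cups where they were. The gripper is clear, so I'm handing in.

```bash
python3 -c "
from plant import arm
print(arm.sign_off())"
```

```text
the job is handed in; nothing more can be done
None
```

I drew the blue tray out to its sprung stop (about 60 mm), leaned on it with about 12 N for just over a second, laid the red-handled hook back on its rest and handed the job in at about 22 s; the sign-off returned no verdict.

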